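# Close a specimen cell on the microscope's loading slide and hold it shut

### The job

First push the yellow tab so that the loading slide's carriage runs all the way home and clicks into its detent. Then pick up the aluminium window cover by its blue collar, fit it window side up over the two steel dowels of the cell's lower half, and press it down flush against the sprung orange seat. Keep hold of it and finish while still pressing the cell shut, with the carriage still home; leave the calibration block and everything else on the desk where it is.

Things in the scene. Friction and masses are not known exactly. Their poses are not given: they have to be found in the camera images.
- carriage (a joint): Travel of the carriage along the loading slide, m: starts between 0 and 0.035, fully home at 0.090 (hard stop). It moves along the +x axis of nest and tab_top. About 1 N moves it slowly; from 0.071 to 0.081 a spring ball plunger resists, about 5 N in all, then snaps it home and keeps it there against about 5 N.
- tab_top (a point): Top edge centre of the yellow push tab, upright on the carriage's trailing (-x) end, 95 mm behind nest: 8 mm thick along x, 40 mm wide along y, top 74 mm above the desk, 40 mm above the black carriage plate. Push its -x face towards +x. The plate (top 34 mm above the desk) reaches 11 mm behind the tab, the slide's base farther. z up.
- nest (a point): Centre of the flat top face of the cell's lower half (aluminium, 110 mm along x, 64 mm along y), 48 mm above the desk, moving with the carriage. x: travel towards home; z up. Two steel dowels stand on this face at x = +42 and -42 mm, y = 0: 8 mm diameter, 13 mm tall, the top 4 mm tapering to 4 mm diameter.
- seat (a joint): How far, m, the orange sprung seat (46 x 46 mm, middle of the lower half) is pressed down: 0 at rest, when it stands 5 mm above the lower half's top face; 0.005 with the cover flush on that face. It gives from 5.5 N and takes 10.5 N for 5 mm; the cover's weight alone does not press it.
- cover: Window cover (upper half): aluminium plate 110 (x) x 64 (y) x 10 mm, two 10 mm through holes at x = +42 and -42 mm, y = 0. In its middle a square blue collar 40 x 40 mm with a glass window, up to 38 mm above the underside: grip it across two facing sides. About 0.22 kg, loose on the desk, collar up. Origin: centre of underside; z up. Fits either way round.
- stage: Base of the loading slide, fixed to the desk: black, 300 mm along x (from -175 to +125 mm of its origin), 130 mm along y, 22 mm high. x is the slide direction towards home. Origin: underside, 25 mm towards home from the middle of its length.
- calib: Calibration block, not to be used or moved: black block 80 x 56 x 16 mm with a steel disc of 36 mm diameter, 12 mm high, on top. Origin: centre of the underside.
- dish: Small glass dish, 60 mm wide, 14 mm high; leave alone. Origin: centre of the underside.
- jar: Amber glass jar, 40 mm wide, 50 mm high; leave alone. Origin: centre of the underside.
- mug: White mug, 80 mm wide, 95 mm high; leave alone. Origin: centre of the underside.
- driver: Red-handled screwdriver, 150 mm long, lying on the desk; leave alone. Origin: under its middle.
- wipes: White bottle, 60 mm wide, 120 mm high; leave alone. Origin: centre of the underside.
There are look-alikes about, which are no part of the job. Of the things that look like the cover, take the one that is nearest to the robot's base at the start.

How it is judged:
On the way, in this order (a step that is already met when the one before it is completed fails the run):
1. the carriage is fully home, past the detent, while the cover is not yet on the lower half (value of joint carriage above 0.0865 m and horizontal distance between cover and nest above 0.03 m), for 0.2 s.
2. the cover sits over both dowels, upright (value of joint carriage above 0.0865 m and angle between cover's own z axis and vertical below 0.3 rad and x of cover in the frame of nest between -0.003 and 0.003 m and y of cover in the frame of nest between -0.003 and 0.003 m and z of cover in the frame of nest between -0.002 and 0.0075 m and angle between the x axis of cover and the x axis of nest, either way round below 0.07 rad), for 0.1 s.
At the end, for the whole second after the job is handed in: Carriage within 3.5 mm of its stop; cover window side up over both dowels, centred within 3 mm, within 4 degrees in turn and 2 in tilt, flush within 1.5 mm on the lower half, seat pressed down 3.7 mm or more; robot still pressing or gripping the cover, nothing moving (value of joint carriage above 0.0865 m and angle between cover's own z axis and vertical below 0.3 rad and x of cover in the frame of nest between -0.003 and 0.003 m and y of cover in the frame of nest between -0.003 and 0.003 m and z of cover in the frame of nest between -0.002 and 0.0015 m and angle between the x axis of cover and the x axis of nest, either way round below 0.07 rad and angle between the z axis of cover and the z axis of nest, either way round below 0.035 rad and value of joint seat above 0.0037 m and contact force between any of the fingers, the arm and cover above 2 N and linear speed of cover below 0.02 m/s); the arm keeps its last pose, push and grip.
It fails at once if a bystander (calibration block, dish, jar, mug, screwdriver or bottle) was moved more than 25 mm (distance of any of calib, dish, jar, mug, driver, wipes from where it was at the start of the episode above 0.025 m).
It also fails if it takes over 58 s, if anything falls off the work surface, if the arm or the gripper's body presses on something with over 40 N, if the wrist force passes 120 N, or if a joint passes its speed limit or range.

### The arm

A 6-joint arm with a two-finger parallel gripper is mounted at the origin on the work surface. World frame = base frame: x ahead of the robot, y to its left, z up, the work surface at z = 0. Lengths are in m, angles in rad, forces in N, time in s.
With the tool pointing down it reaches from about 0.3 to 0.875 m from the base axis. Payload 6.4 kg.
Tool frame: the origin (TCP) lies at the very end of the fingers, on their centre line; the grasp point (between the pads) lies 19 mm behind it; z points along the fingers, y is the line along which they close (so a half turn about z gives the same grasp; the last joint's range is limited). The gripper opens to 85 mm and grips with 20 to 120 N. Pads are 22 mm wide; open, the fingers measure 114 mm over their backs; the gripper's body (76 mm by 85 mm) begins 54 mm behind the grasp point. The pads swing forward as they close: fully open they stand 13 mm farther back than shut.
Start: joints at [1.049, 0.181, 1.607, -0, 1.354, -0.206], TCP at [0.179, 0.547, 0.231] pointing down, gripper open.
Joint ranges: [-2.99, 2.99], [-0.89, 2.07], [0.3, 2.58], [-1.14, 4.28], [0, 2.63], [-3.12, 3.12]. Speed limits (rad/s): [2.57, 2.57, 3.01, 3.14, 3.14, 3.14].

### API

Orientations are given as a unit quaternion [w, x, y, z].
In Python, from bench import ctrl gives the robot as it stands.
- The arm moves only by the tool jog_arm, never from a script. Its argument "series" is a list that holds one entry, the list of rows, each a list of 7 numbers: the shift along the tool's x, y, z in mm, then the turn, a rotation vector about the tool's x, y, z in rad, then the finger opening in mm, from 0 to 85.4. In form: [[[tx, ty, tz, rx, ry, rz, gripper], ...]]. A call has exactly 10 rows; each row shifts and turns the commanded pose from where the row before left it, along the tool's axes as they then stand; what a row does not reach is not made up. A row lasts 1/10 s, in which the tool goes at most 50 mm and 8.59 degrees, less where a joint would pass 70% of its speed; a pose out of reach is approached as far as the arm can. A call with a gripper value outside its range is refused whole. The fingers move at their own pace and stop on an object; the grip force is fixed at half the most. Time passes only in rows, so rows that do not move let the fingers close, or fill a call up. It gives the time, the measured TCP pose, the force, the opening and the grip force at its end, in the units of the state.
- ctrl.get_obs(): the state, without advancing time (a new reading comes with each control period).
- ctrl.camera(name): name is "scene" or "top" or "wrist"; returns a dict with "frame" (480x640x3 uint8, blue, green, red), "z_map" (480x640 float32, m along the optical axis (not along the pixel's ray), 0 where there is no reading), "fx", "fy", "cx", "cy" (pixels), "k1" (the pictures are not rectified: a ray, as slopes to the right and down, at radius r is drawn at 1 + k1 r^2 times it, then the intrinsics apply), "xyz" and "rotation" of the camera in the world. Camera axes: x right, y down, z forward; pixel columns grow to the right and rows downward; lengths in m; the calibration is good to about 2 mm. A picture is of the moment at which its call begins.
- ctrl.hand_in(): hands the job in; it is judged then, once.
The state is a dict: "time_s": time; "q": joint angles; "dq": joint speeds; "joint_efforts": joint torques, N m; "eef_pos": TCP position; "eef_rot": TCP orientation; "wrist_force": force on the tool from outside, world axes, zero at the start; "torque": the same for the moment, N m; "opening": opening from 0.0 (shut) to 1.0 (fully open); "grasp_force": force on a finger pad.
Only numpy, scipy, OpenCV 4.12 (cv2) and the standard library are available. Lean on these libraries where they do the work, as an engineer would, in place of code of your own. Each camera call takes 0.05 s, during which the arm holds its last target. There are 200 camera calls.

## Working session

There is one attempt and no reset: what is moved stays moved. The work goes in short steps, Python scripts to look and compute and a tool call to move; the robot and the scene stay as the last step left them, time stands still between calls to the robot, and variables do not carry over. Pictures are saved under pics/ and viewed, at most 10 in all, crops included, and the job is handed in when it is done.

Besides the shell and the picture viewer there is one more tool, called after ">>>" by a JSON object that holds its "fn" and its "kwargs", one argument or row to a line. jog_arm: Moves the arm, as the interface text tells. Its arguments: {"type":"object","properties":{"series":{"type":"array"}},"required":["series"]}

```bash
ls; mkdir -p pics; cat > h.py <<'E'
import numpy as np, cv2
from scipy.spatial.transform import Rotation as R
def rot(m):
    m=np.array(m,float)
    return m if m.shape==(3,3) else R.from_quat(m[[1,2,3,0]]).as_matrix()
def rays(c,uv):
    K=np.array([[c["fx"],0,c["cx"]],[0,c["fy"],c["cy"]],[0,0,1.]])
    p=cv2.undistortPoints(np.array(uv,float).reshape(-1,1,2),K,np.array([c["k1"],0,0,0,0.]))[:,0]
    # note: cv2 model is x_d = x(1+k1 r^2), same
    return np.c_[p,np.ones(len(p))]@rot(c["rotation"]).T
def on_plane(c,uv,z):
    d=rays(c,uv); o=np.array(c["xyz"]); return o+d*((z-o[2])/d[:,2])[:,None]
def cloud(c):
    v,u=np.mgrid[:480,:640]; d=rays(c,np.c_[u.ravel(),v.ravel()])
    return (np.array(c["xyz"])+d*c["z_map"].reshape(-1,1)).reshape(480,640,3)
E
python3 - <<'E'
from bench import ctrl
import cv2,pickle
D={}
for n in("scene","top"):
    c=ctrl.camera(n);D[n]=c;cv2.imwrite(f"pics/{n}0.png",c["frame"])
    print(n,c["xyz"],c["rotation"],c["fx"],c["k1"])
pickle.dump(D,open("d0.pkl","wb"));print(ctrl.get_obs())
E
```

```text
pics
scene [ 1.06218261 -0.81250659  1.48931934] [-0.28675202  0.91554905  0.2711593  -0.0775619 ] 524.42365793985 -0.14700594180306314
top [0.35081535 0.04608931 1.34413203] [-0.05080454  0.70720889 -0.70369158  0.04574542] 457.6683342535209 0.02283896615169909
{'time_s': 0.1, 'q': array([ 1.04871943e+00,  1.81471723e-01,  1.60795517e+00,  3.12814407e-05,
        1.35376906e+00, -2.06339121e-01]), 'dq': array([-0.00181056, -0.00132223, -0.0013277 ,  0.00019134,  0.00044996,
        0.00112349]), 'joint_efforts': array([ 6.37677076e-04, -4.45884955e+01, -3.52232981e+01, -3.46231236e-04,
        4.38479838e-03, -8.90568856e-06]), 'eef_pos': array([0.17828386, 0.54612736, 0.23044864]), 'eef_rot': array([-2.99825005e-04,  1.57217242e-01,  9.87563717e-01, -7.43627897e-04]), 'wrist_force': array([-1.35251361, -0.28759074,  0.27483375]), 'torque': array([-0.01040026,  0.00956245, -0.03680979]), 'grasp_force': 0.0, 'opening': 1.0021948530350715}
```

View pics/scene0.png

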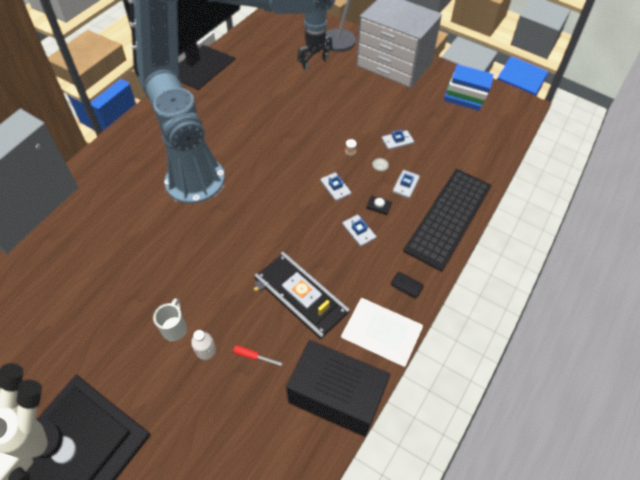

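View pics/top0.png

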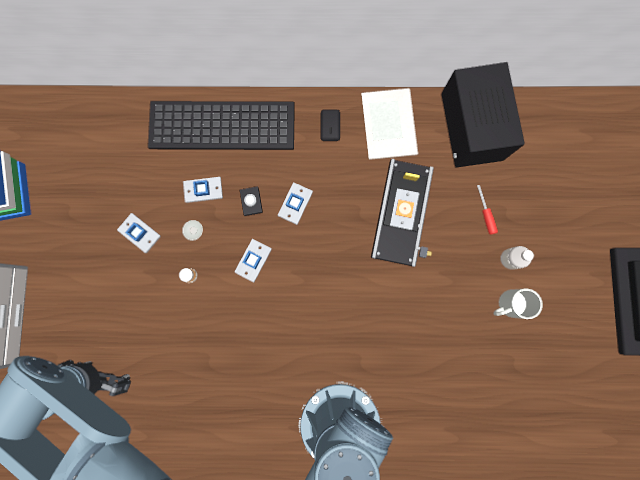

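The scene picture shows the slide at (300,290) and four covers. The top picture shows the yellow tab at (411,176), the nest at (404,208) and the covers at (253,260), (295,203), (203,189) and (138,232). The one at (253,260) looks nearest to the base, which is near (340,420). The slide runs home towards the robot. Next I measure.

```bash
cat > m.py <<'E'
from h import *
def blobs(mask,amin):
    n,l,s,c=cv2.connectedComponentsWithStats(mask.astype(np.uint8)); return [(np.argwhere(l==i)[:,::-1],s[i]) for i in range(1,n) if s[i,4]>=amin]
def masks(c):
    H=cv2.cvtColor(c["frame"],cv2.COLOR_BGR2HSV).astype(int);h,s,v=H[...,0],H[...,1],H[...,2]
    return dict(yellow=(h>22)&(h<34)&(s>150)&(v>100),orange=(h>8)&(h<21)&(s>130)&(v>215),blue=(h>100)&(h<120)&(s>120)&(v>60),white=(s<45)&(v>165))
E
python3 - <<'E'
from m import *
import pickle
D=pickle.load(open("d0.pkl","rb"))
for n in("top","scene"):
    c=D[n];P=cloud(c);M=masks(c)
    for k,z,a in(("yellow",.074,20),("orange",.053,30),("blue",.038,30),("white",.010,120)):
        for px,s in blobs(M[k],a):
            if s[4]>3000: continue
            p=on_plane(c,[px.mean(0)],z)[0]
            if not(.1<p[0]<.95 and abs(p[1])<.7): continue
            q=np.nanmedian(P[px[:,1],px[:,0]],0)
            r=cv2.minAreaRect(on_plane(c,px,z)[:,:2].astype(np.float32)*1000)
            print(n,k,s[4],px.mean(0).round(1),p[:2].round(4),round(np.hypot(*p[:2]),3),"z",q[2].round(4),"rect",np.round(r[0],1),np.round(r[1],1),round(r[2],1))
E
```

```text
top yellow 48 [410.  177.3] [ 0.6915 -0.1978] 0.719 z 0.0568 rect [ 691.9 -198. ] [38.4 13.9] 71.0
top orange 42 [399.1 207.5] [ 0.6084 -0.1689] 0.631 z 0.0539 rect [ 608.8 -171.3] [17.6 44. ] 73.4
top blue 120 [200.8 188.1] [0.6666 0.4067] 0.781 z 0.0364 rect [667. 406.] [42.2 40.8] 2.4
top blue 94 [294.  201.6] [0.6276 0.1336] 0.642 z 0.0367 rect [627.3 132.6] [40.6 39.7] 64.6
top blue 131 [135.8 231.8] [0.5368 0.5883] 0.796 z 0.0345 rect [537.  588.4] [45.8 38.9] 53.9
top blue 84 [251.2 259.7] [0.4575 0.254 ] 0.523 z 0.0379 rect [458.3 253.1] [40.1 37.1] 64.6
top white 281 [383.1 207.3] [ 0.6172 -0.1286] 0.631 z 0.0266 rect [ 616.4 -132.9] [ 17.6 302.2] 78.3
top white 293 [421.9 216.6] [ 0.5897 -0.2426] 0.638 z 0.0269 rect [ 593.7 -242.7] [ 14.2 300.9] 79.5
top white 569 [202.7 189.6] [0.6688 0.4084] 0.784 z 0.011 rect [670.7 410.1] [ 66.1 111.8] 7.6
top white 584 [294.9 203.4] [0.628 0.133] 0.642 z 0.0109 rect [629.8 133.5] [ 65.3 112.2] 65.6
top white 587 [403.9 209. ] [ 0.6125 -0.1902] 0.641 z 0.0488 rect [ 613.5 -190.7] [ 66.  114.4] 78.5
top white 602 [138.9 232.8] [0.5379 0.
[... 1227 characters left out ...]
white 277 [335.2 187.4] [0.4658 0.2432] 0.526 z 0.0087 rect [460.4 251.4] [ 66.7 113.5] 64.5
scene white 342 [358.8 231. ] [0.6353 0.1241] 0.647 z 0.0087 rect [631.7 130.8] [ 66.6 112.2] 66.1
scene white 198 [315.8 281.9] [ 0.6204 -0.1231] 0.633 z 0.024 rect [ 612.  -121.2] [  8.6 296.1] 78.4
scene white 457 [301.5 289.9] [ 0.5983 -0.1722] 0.623 z 0.0465 rect [ 596.4 -170.5] [ 68.  114.6] 78.4
scene white 195 [289.1 304.9] [ 0.5954 -0.2375] 0.641 z 0.0235 rect [ 587.6 -234. ] [ 12.2 296.1] 77.8
scene white 347 [168.5 316.2] [ 0.3043 -0.4782] 0.567 z 0.0785 rect [ 299.7 -477.8] [92.1 88. ] 64.5
scene white 345 [200.6 340.7] [ 0.4408 -0.4849] 0.655 z 0.0863 rect [ 440.1 -486.8] [67.2 62.3] 3.8
```

```bash
cat > plan.py <<'E'
import sys
from h import *
from bench import ctrl
# x y z(mm) yaw_of_tool_y(deg): rotation vec (tool), then shift in the turned tool frame
x,y,z,yaw=map(float,sys.argv[1:5])
o=ctrl.get_obs();Rc=rot(o["eef_rot"]);a=np.radians(yaw)
yv=np.array([np.cos(a),np.sin(a),0]);zv=np.array([0,0,-1.]);Rt=np.c_[np.cross(yv,zv),yv,zv]
print("t",o["time_s"],"pos",(o["eef_pos"]*1000).round(1),"F",o["wrist_force"].round(1),"open",o["opening"].__round__(3),"q",o["q"].round(2))
print("rotvec",R.from_matrix(Rc.T@Rt).as_rotvec().round(4),"shift",(Rt.T@(np.array([x,y,z])-o["eef_pos"]*1000)).round(1))
E
python3 plan.py 735 -211 150 78.4
python3 - <<'E'
from m import *
import pickle
c=pickle.load(open("d0.pkl","rb"))["top"];P=cloud(c);u=np.array([-.9796,.2011]);v=np.array([-.2011,-.9796])
T=np.array([.699,-.203]);L=(P[...,:2]-T)@u;W=(P[...,:2]-T)@v
for lo,hi in((-.2,-.16),(-.16,-.12),(-.12,-.08),(-.08,-.04),(-.04,-.01)):
    print(lo,[P[...,2][(L>lo)&(L<hi)&(abs(W-w)<.02)].max().round(3) for w in(-.08,-.04,0,.04,.08)])
E
```

```text
t 0.1 pos [178.3 546.1 230.4] F [-1.4 -0.3  0.3] open 1.002 q [ 1.05  0.18  1.61  0.    1.35 -0.21]
rotvec [-0.0015 -0.0004 -0.1133] shift [-697.6 -629.7   80.4]
-0.2 [np.float64(0.014), np.float64(0.014), np.float64(0.008), np.float64(0.009), np.float64(0.158)]
-0.16 [np.float64(0.013), np.float64(0.011), np.float64(0.011), np.float64(0.008), np.float64(0.149)]
-0.12 [np.float64(0.013), np.float64(0.016), np.float64(0.011), np.float64(0.011), np.float64(0.008)]
-0.08 [np.float64(0.028), np.float64(0.03), np.float64(0.028), np.float64(0.032), np.float64(0.028)]
-0.04 [np.float64(0.033), np.float64(0.041), np.float64(0.033), np.float64(0.037), np.float64(0.028)]
```

>>> {"fn": "jog_arm", "kwargs": {
  "series": [
    [[0, 0, 0, 0, 0, -0.113, 0], [-35, -31.5, 0, 0, 0, 0, 0], [-35, -31.5, 0, 0, 0, 0, 0], [-35, -31.5, 0, 0, 0, 0, 0], [-35, -31.5, 0, 0, 0, 0, 0], [-35, -31.5, 0, 0, 0, 0, 0], [-35, -31.5, 0, 0, 0, 0, 0], [-35, -31.5, 0, 0, 0, 0, 0], [-35, -31.5, 0, 0, 0, 0, 0], [-35, -31.5, 0, 0, 0, 0, 0]]
  ]
}}

```text
time_s: 1.1
eef_pos: [0.4306, 0.2037, 0.2312]
eef_rot: [-0.0, 0.101, 0.995, 0.0]
wrist_force: [1.2, 1.1, -0.7]
opening: -0.001
grasp_force: 0.0
```

>>> {"fn": "jog_arm", "kwargs": {
  "series": [
    [[-35, -31.5, 0, 0, 0, 0, 0], [-35, -31.5, 0, 0, 0, 0, 0], [-35, -31.5, 0, 0, 0, 0, 0], [-35, -31.5, 0, 0, 0, 0, 0], [-35, -31.5, 0, 0, 0, 0, 0], [-35, -31.5, 0, 0, 0, 0, 0], [-35, -31.5, 0, 0, 0, 0, 0], [-35, -31.5, 0, 0, 0, 0, 0], [-35, -31.5, 0, 0, 0, 0, 0], [0, 0, 0, 0, 0, 0, 0]]
  ]
}}

```text
time_s: 2.1
eef_pos: [0.6828, -0.1412, 0.2288]
eef_rot: [-0.001, 0.104, 0.995, -0.001]
wrist_force: [-0.5, 0.0, -1.5]
opening: -0.002
grasp_force: 0.0
```

```bash
python3 plan.py 735 -211 46 78.4
```

```text
t 2.1 pos [ 682.8 -141.2  228.8] F [-0.5  0.  -1.5] open -0.002 q [-0.37  0.45  1.27 -0.    1.42 -1.74]
rotvec [-0.0012 -0.0013 -0.0052] shift [-65.2 -57.9 182.8]
```

>>> {"fn": "jog_arm", "kwargs": {
  "series": [
    [[-33, -29, 0, 0, 0, 0, 0], [-33, -29, 0, 0, 0, 0, 0], [0, 0, 0, 0, 0, 0, 0], [0, 0, 0, 0, 0, 0, 0], [0, 0, 0, 0, 0, 0, 0], [0, 0, 0, 0, 0, 0, 0], [0, 0, 0, 0, 0, 0, 0], [0, 0, 0, 0, 0, 0, 0], [0, 0, 0, 0, 0, 0, 0], [0, 0, 0, 0, 0, 0, 0]]
  ]
}}

```text
time_s: 3.1
eef_pos: [0.7344, -0.2056, 0.2315]
eef_rot: [0.0, 0.101, 0.995, -0.0]
wrist_force: [-0.5, -0.5, 0.2]
opening: -0.006
grasp_force: 0.0
```

```bash
python3 plan.py 735 -211 46 78.4; python3 - <<'E'
from m import *
from bench import ctrl
c=ctrl.camera("wrist");cv2.imwrite("pics/w1.png",c["frame"]);P=cloud(c)
print(c["xyz"])
for px,s in blobs(masks(c)["yellow"],50):
    q=P[px[:,1],px[:,0]];t=q[q[:,2]>.070]
    print(s[4],px.mean(0),len(t),np.median(t,0).round(4),cv2.minAreaRect((t[:,:2]*1000).astype(np.float32)) if len(t)>5 else "")
E
```

```text
t 3.1 pos [ 734.4 -205.6  231.5] F [-0.5 -0.5  0.2] open -0.006 q [-0.43  0.6   1.05 -0.    1.49 -1.8 ]
rotvec [-0.0001  0.0002 -0.0001] shift [ -1.7  -5.2 185.5]
[ 0.65538368 -0.19026683  0.37375374]
640 [313.0703125 176.5078125] 438 [ 0.6975 -0.2023  0.0733] ((682.8447265625, -205.447021484375), (49.83852005004883, 38.13554382324219), 8.489246368408203)
```

View pics/w1.png

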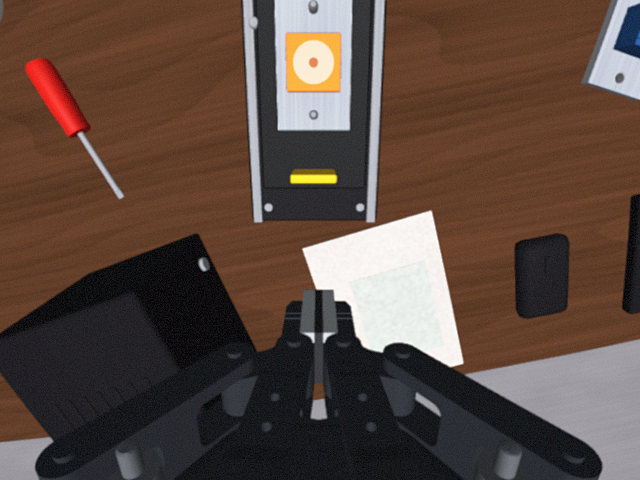

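The wrist picture shows the tab at (313,177), the seat at (313,62) and dowels at (313,6) and (313,115). The desk box is clear to the left. The tab's top is at (0.6975, -0.2023) and 73 mm high, as expected. Now I descend behind it.

>>> {"fn": "jog_arm", "kwargs": {
  "series": [
    [[0, -4, 30, 0, 0, 0, 0], [0, 0, 30, 0, 0, 0, 0], [0, 0, 30, 0, 0, 0, 0], [0, 0, 30, 0, 0, 0, 0], [0, 0, 30, 0, 0, 0, 0], [0, 0, 25, 0, 0, 0, 0], [0, 0, 10, 0, 0, 0, 0], [0, 0, 0, 0, 0, 0, 0], [0, 0, 0, 0, 0, 0, 0], [0, 0, 0, 0, 0, 0, 0]]
  ]
}}

```text
time_s: 4.15
eef_pos: [0.735, -0.2104, 0.0488]
eef_rot: [0.002, 0.101, 0.995, -0.001]
wrist_force: [-0.4, 0.3, 0.5]
opening: -0.001
grasp_force: 0.0
```

>>> {"fn": "jog_arm", "kwargs": {
  "series": [
    [[4, 0, 0, 0, 0, 0, 0], [6, 0, 0, 0, 0, 0, 0], [6, 0, 0, 0, 0, 0, 0], [6, 0, 0, 0, 0, 0, 0], [6, 0, 0, 0, 0, 0, 0], [6, 0, 0, 0, 0, 0, 0], [6, 0, 0, 0, 0, 0, 0], [6, 0, 0, 0, 0, 0, 0], [6, 0, 0, 0, 0, 0, 0], [6, 0, 0, 0, 0, 0, 0]]
  ]
}}

```text
time_s: 5.15
eef_pos: [0.6764, -0.198, 0.0464]
eef_rot: [0.0, 0.101, 0.995, -0.0]
wrist_force: [1.0, 0.0, 0.8]
opening: 0.001
grasp_force: 0.7
```

>>> {"fn": "jog_arm", "kwargs": {
  "series": [
    [[5, 0, 0, 0, 0, 0, 0], [3, 0, 0, 0, 0, 0, 0], [3, 0, 0, 0, 0, 0, 0], [3, 0, 0, 0, 0, 0, 0], [3, 0, 0, 0, 0, 0, 0], [3, 0, 0, 0, 0, 0, 0], [3, 0, 0, 0, 0, 0, 0], [0, 0, 0, 0, 0, 0, 0], [0, 0, 0, 0, 0, 0, 0], [0, 0, 0, 0, 0, 0, 0]]
  ]
}}

```text
time_s: 6.15
eef_pos: [0.6539, -0.1934, 0.0462]
eef_rot: [-0.0, 0.101, 0.995, 0.0]
wrist_force: [0.7, 0.3, 0.6]
opening: 0.001
grasp_force: 0.3
```

```bash
python3 plan.py 735 -211 46 78.4; python3 - <<'E'
from m import *
from bench import ctrl
c=ctrl.camera("wrist");cv2.imwrite("pics/w2.png",c["frame"]);P=cloud(c)
for px,s in blobs(masks(c)["yellow"],50):
    q=P[px[:,1],px[:,0]];t=q[q[:,2]>.070];print(s[4],px.mean(0),np.median(t,0).round(4))
c=ctrl.camera("top");P=cloud(c)
for k in("yellow","orange","white"):
  for px,s in blobs(masks(c)[k],30):
    q=np.median(P[px[:,1],px[:,0]],0)
    if -.26<q[1]<-.1 and .4<q[0]<.75: print(k,s[4],px.mean(0).round(1),on_plane(c,[px.mean(0)],.048).round(4))
E
```

```text
t 6.15 pos [ 653.9 -193.4   46.2] F [0.7 0.3 0.6] open 0.001 q [-0.46  0.61  1.43 -0.    1.11 -1.83]
rotvec [ 0.     -0.0008 -0.0003] shift [-83.   -1.    0.2]
52 [263.69230769  95.76923077] [nan nan nan]
5330 [317.57523452 289.30825516] [ 0.6369 -0.1908  0.0733]
white 140 [435.5 156.6] [[ 0.7607 -0.2781  0.048 ]]
white 104 [389.3 175.9] [[ 0.7025 -0.1428  0.048 ]]
  return _methods._mean(a, axis=axis, dtype=dtype,
  ret = um.true_divide(
```

>>> {"fn": "jog_arm", "kwargs": {
  "series": [
    [[2, 0, 0, 0, 0, 0, 0], [2, 0, 0, 0, 0, 0, 0], [2, 0, 0, 0, 0, 0, 0], [0, 0, 0, 0, 0, 0, 0], [1, 0, 0, 0, 0, 0, 0], [0, 0, 0, 0, 0, 0, 0], [1, 0, 0, 0, 0, 0, 0], [0, 0, 0, 0, 0, 0, 0], [1, 0, 0, 0, 0, 0, 0], [0, 0, 0, 0, 0, 0, 0]]
  ]
}}

```text
time_s: 7.25
eef_pos: [0.6453, -0.1915, 0.0463]
eef_rot: [-0.0, 0.101, 0.995, 0.0]
wrist_force: [0.9, 0.9, 0.0]
opening: -0.002
grasp_force: 0.0
```

>>> {"fn": "jog_arm", "kwargs": {
  "series": [
    [[1, 0, 0, 0, 0, 0, 0], [1, 0, 0, 0, 0, 0, 0], [1, 0, 0, 0, 0, 0, 0], [1, 0, 0, 0, 0, 0, 0], [1, 0, 0, 0, 0, 0, 0], [1, 0, 0, 0, 0, 0, 0], [1, 0, 0, 0, 0, 0, 0], [1, 0, 0, 0, 0, 0, 0], [0, 0, 0, 0, 0, 0, 0], [0, 0, 0, 0, 0, 0, 0]]
  ]
}}

```text
time_s: 8.25
eef_pos: [0.6415, -0.1908, 0.0468]
eef_rot: [0.005, 0.101, 0.995, -0.001]
wrist_force: [17.1, -1.5, -10.5]
opening: 0.001
grasp_force: 8.3
```

```bash
cat > tab.py <<'E'
from m import *
from bench import ctrl
c=ctrl.camera("wrist");P=cloud(c);o=ctrl.get_obs()
px=max(blobs(masks(c)["yellow"],50),key=lambda b:b[1][4])[0]
q=P[px[:,1],px[:,0]];t=np.median(q[q[:,2]>.070],0);u=np.array([-.9796,.2011])
print("tab",t.round(4),"moved",((t[:2]-[.6975,-.2023])@u).round(4),"tool ahead of tab",((o["eef_pos"][:2]-t[:2])@u).round(4),"F",o["wrist_force"].round(1))
E
python3 tab.py
```

```text
tab [ 0.6245 -0.188   0.0733] moved 0.0744 tool ahead of tab -0.0172 F [ 15.9  -2.5 -11.9]
```

>>> {"fn": "jog_arm", "kwargs": {
  "series": [
    [[1, 0, 0, 0, 0, 0, 0], [1, 0, 0, 0, 0, 0, 0], [0, 0, 0, 0, 0, 0, 0], [0, 0, 0, 0, 0, 0, 0], [0, 0, 0, 0, 0, 0, 0], [0, 0, 0, 0, 0, 0, 0], [0, 0, 0, 0, 0, 0, 0], [0, 0, 0, 0, 0, 0, 0], [0, 0, 0, 0, 0, 0, 0], [0, 0, 0, 0, 0, 0, 0]]
  ]
}}

```text
time_s: 9.3
eef_pos: [0.6415, -0.1909, 0.047]
eef_rot: [0.007, 0.102, 0.995, -0.001]
wrist_force: [24.3, -3.3, -17.3]
opening: -0.005
grasp_force: 12.1
```

```bash
python3 tab.py
```

```text
tab [ 0.6245 -0.188   0.0733] moved 0.0744 tool ahead of tab -0.0173 F [ 24.3  -3.9 -16.4]
```

>>> {"fn": "jog_arm", "kwargs": {
  "series": [
    [[-10, 0, 0, 0, 0, 0, 0], [-12, 0, 0, 0, 0, 0, 0], [0, 0, -10, 0, 0, 0, 0], [0, 0, -40, 0, 0, 0, 0], [0, 0, -45, 0, 0, 0, 0], [0, 0, -45, 0, 0, 0, 0], [30, 0, -45, 0, 0, 0, 0], [35, 0, 0, 0, 0, 0, 0], [0, 0, 0, 0, 0, 0, 0], [0, 0, 0, 0, 0, 0, 0]]
  ]
}}

```text
time_s: 10.35
eef_pos: [0.595, -0.1812, 0.2286]
eef_rot: [0.0, 0.101, 0.995, -0.0]
wrist_force: [0.5, 0.2, -0.0]
opening: -0.0
grasp_force: 0.0
```

```bash
cat > nest.py <<'E'
from m import *
from bench import ctrl
for _ in range(2):
    c=ctrl.camera("wrist");P=cloud(c);M=masks(c)
    u=np.array([-.9796,.2011])
    px=max(blobs(M["yellow"],50),key=lambda b:b[1][4])[0]
    q=P[px[:,1],px[:,0]];t=q[q[:,2]>.070];r=cv2.minAreaRect((t[:,:2]*1000).astype(np.float32))
    print("tab",np.median(t,0).round(4),"nest pred",(np.median(t,0)[:2]+.095*u).round(4))
    H=cv2.cvtColor(c["frame"],cv2.COLOR_BGR2HSV).astype(int)
    m=(abs(P[...,2]-.048)<.009)&(H[...,1]<50)&(H[...,2]>120)
    px=max(blobs(m,500),key=lambda b:b[1][4])[0]
    w=on_plane(c,px,.048)[:,:2]*1000;r=cv2.minAreaRect(w.astype(np.float32));print("plate",np.round(r[0],1),np.round(r[1],1),round(r[2],2),"z",np.median(P[px[:,1],px[:,0],2]).round(4))
    o=(H[...,0]>8)&(H[...,0]<24)&(H[...,1]>150)&(H[...,2]>180)&(abs(P[...,2]-.053)<.01)
    k=cv2.findContours(o.astype(np.uint8),0,1)[0];k=max(k,key=cv2.contourArea)[:,0]
    r=cv2.minAreaRect((on_plane(c,k,.053)[:,:2]*1000).astype(np.float32));print("seat",np.round(r[0],1),np.round(r[1],1),round(r[2],2))
    # dowels: tips stand above the face
    for d,_s in blobs((P[...,2]>.056)&(P[...,2]<.066),15):
        a=P[d[:,1],d[:,0]].mean(0);print("dowel?",len(d),d.mean(0).round(1),a.round(4),on_plane(c,[d.mean(0)],.060)[0].round(4))
cv2.imwrite("pics/w3.png",c["frame"])
E
python3 nest.py
```

```text
tab [ 0.516  -0.1658  0.3708] nest pred [ 0.4229 -0.1467]
plate [ 532.5 -169.1] [ 64.  109.2] 78.6 z 0.0476
seat [ 553.8 -162.4] [10.1 24.2] 3.59
dowel? 70 [318.1  93.9] [ 0.4917 -0.1609  0.0588] [ 0.4918 -0.1609  0.06  ]
dowel? 59 [318.2 192.8] [ 0.5734 -0.1775  0.059 ] [ 0.5732 -0.1774  0.06  ]
dowel? 158 [317.9 245.6] [ 0.6218 -0.1877  0.0611] [ 0.6222 -0.1878  0.06  ]
dowel? 292 [116.8 397.6] [ 0.7552 -0.4479  0.0611] [ 0.756  -0.4486  0.06  ]
dowel? 33 [214.1 399.8] [ 0.7775 -0.338   0.061 ] [ 0.7784 -0.3385  0.06  ]
tab [ 0.5167 -0.166   0.3705] nest pred [ 0.4236 -0.1469]
plate [ 532.3 -169.1] [ 64.2 108.7] 78.44 z 0.0476
seat [ 550.1 -173. ] [43.1  8. ] 78.51
dowel? 67 [318.2  92.8] [ 0.4917 -0.1608  0.059 ] [ 0.4917 -0.1609  0.06  ]
dowel? 61 [318.4 192. ] [ 0.5734 -0.1774  0.0589] [ 0.5732 -0.1773  0.06  ]
dowel? 145 [317.8 245. ] [ 0.6218 -0.1879  0.0611] [ 0.6222 -0.188   0.06  ]
dowel? 306 [118.1 396.8] [ 0.7549 -0.446   0.0609] [ 0.7555 -0.4465  0.06  ]
dowel? 28 [213.9 400. ] [ 0.7775 -0.3379  0.0617] [ 0.7789 -0.3389  0.06  ]
```

View pics/w3.png

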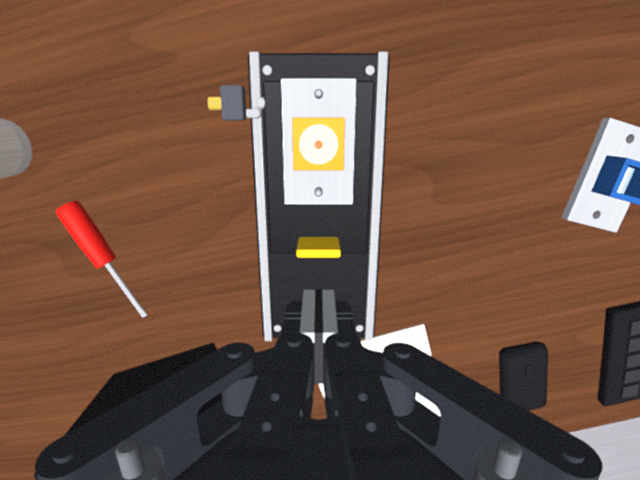

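The carriage stayed home. The wrist picture shows the dowels at (318,94) and (318,192), the tab at (318,246) and the detent block at (235,102). Both measurements put the nest at (0.5324, -0.1691) with yaw 78.5°, and the dowel spacing is about 83 mm. Next, the cover, viewed from the same relative pose.

```bash
python3 plan.py 515 225 190 63.5
```

```text
t 10.45 pos [ 596.  -181.5  228. ] F [0.9 0.1 0. ] open -0.001 q [-0.49  0.29  1.48 -0.    1.37 -1.85]
rotvec [-1.000e-04  1.000e-04  2.596e-01] shift [253.9 327.7  38. ]
```

>>> {"fn": "jog_arm", "kwargs": {
  "series": [
    [[0, 0, 0, 0, 0, 0.13, 80], [0, 0, 0, 0, 0, 0.13, 80], [30, 39, 0, 0, 0, 0, 80], [32, 41, 0, 0, 0, 0, 80], [32, 41, 5, 0, 0, 0, 80], [32, 41, 5, 0, 0, 0, 80], [32, 41, 7, 0, 0, 0, 80], [32, 41, 7, 0, 0, 0, 80], [32, 41, 7, 0, 0, 0, 80], [32, 42, 7, 0, 0, 0, 80]]
  ]
}}

```text
time_s: 11.45
eef_pos: [0.5178, 0.21, 0.1912]
eef_rot: [-0.0, 0.229, 0.973, -0.0]
wrist_force: [-0.5, -0.7, -0.2]
opening: 0.938
grasp_force: 0.0
```

>>> {"fn": "jog_arm", "kwargs": {
  "series": [
    [[0, 0, 0, 0, 0, 0, 80], [0, 0, 0, 0, 0, 0, 80], [0, 0, 0, 0, 0, 0, 80], [0, 0, 0, 0, 0, 0, 80], [0, 0, 0, 0, 0, 0, 80], [0, 0, 0, 0, 0, 0, 80], [0, 0, 0, 0, 0, 0, 80], [0, 0, 0, 0, 0, 0, 80], [0, 0, 0, 0, 0, 0, 80], [0, 0, 0, 0, 0, 0, 80]]
  ]
}}

```text
time_s: 12.45
eef_pos: [0.5178, 0.2079, 0.1917]
eef_rot: [-0.0, 0.229, 0.973, -0.0]
wrist_force: [-0.3, 0.1, -0.2]
opening: 0.941
grasp_force: 0.0
```

```bash
cat > cover.py <<'E'
from m import *
from bench import ctrl
for _ in range(2):
    c=ctrl.camera("wrist");P=cloud(c);H=cv2.cvtColor(c["frame"],cv2.COLOR_BGR2HSV).astype(int)
    for px,s in blobs((abs(P[...,2]-.010)<.005)&(H[...,1]<60)&(H[...,2]>110),1500):
        w=on_plane(c,px,.010)[:,:2]*1000;r=cv2.minAreaRect(w.astype(np.float32));print("plate",np.round(r[0],1),np.round(r[1],1),round(r[2],2),s)
    B=masks(c)["blue"]
    for px,s in blobs(B&(abs(P[...,2]-.038)<.004),200):
        w=on_plane(c,px,.038)[:,:2]*1000;r=cv2.minAreaRect(w.astype(np.float32));print("collar",np.round(r[0],1),np.round(r[1],1),round(r[2],2),"z",np.median(P[px[:,1],px[:,0],2]).round(4))
cv2.imwrite("pics/w4.png",c["frame"])
E
python3 cover.py;python3 plan.py 458 254 120 63.5
```

```text
plate [457.7 254.7] [ 64.  109.2] 63.3 [ 300   65   76  128 6483]
plate [546.2 435.5] [59.  58.8] 79.56 [ 525   99   63   67 2753]
plate [667.1 408.7] [ 68.5 112.1] 8.3 [ 500  202  121  106 4116]
plate [627.3 134.4] [ 64.3 112.7] 65.53 [ 270  284   65   92 3466]
collar [457.6 254.6] [38.6 38.5] 63.36 z 0.0375
collar [666.9 408. ] [42.7 41.4] 7.46 z 0.0374
collar [626.2 134.6] [38.5 41.1] 63.71 z 0.0374
plate [457.9 254.6] [ 64.  109.8] 63.27 [ 300   65   76  129 6496]
plate [546.3 435.6] [59. 59.] 81.06 [ 525   99   63   67 2752]
plate [667.2 408.8] [ 68.1 111.9] 8.15 [ 500  202  121  106 4103]
plate [627.4 134.4] [ 64.4 112.6] 65.52 [ 270  284   65   92 3451]
collar [457.6 254.6] [38.6 38.5] 63.37 z 0.0376
collar [667.  408.3] [42.3 41.1] 7.22 z 0.0374
collar [626.1 134.6] [38.6 41.2] 63.71 z 0.0374
t 12.55 pos [517.8 207.9 191.8] F [0.2 0.1 0.3] open 0.937 q [ 0.17  0.18  1.69 -0.    1.27 -0.94]
rotvec [-0.      0.     -0.0002] shift [74.1 14.5 71.8]
```

View pics/w4.png

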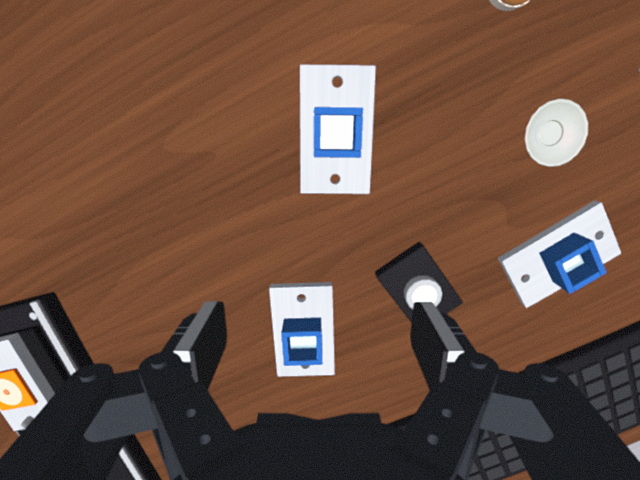

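The target cover is at pixel (338,130), with its collar at (0.4577, 0.2546) and yaw 63.3°. The radius is 0.524 m, so it is the nearest. Nothing stands close to it.

```bash
python3 plan.py 457.7 254.6 14 63.35
```

```text
t 12.55 pos [517.8 207.9 191.8] F [0.2 0.1 0.3] open 0.937 q [ 0.17  0.18  1.69 -0.    1.27 -0.94]
rotvec [-0.      0.      0.0025] shift [ 74.7  14.8 177.8]
```

>>> {"fn": "jog_arm", "kwargs": {
  "series": [
    [[25, 5, 0, 0, 0, 0.0025, 80], [25, 5, 20, 0, 0, 0, 80], [24.7, 4.8, 30, 0, 0, 0, 80], [0, 0, 30, 0, 0, 0, 80], [0, 0, 25, 0, 0, 0, 80], [0, 0, 15, 0, 0, 0, 80], [0, 0, 10, 0, 0, 0, 80], [0, 0, 0, 0, 0, 0, 80], [0, 0, 0, 0, 0, 0, 80], [0, 0, 0, 0, 0, 0, 80]]
  ]
}}

```text
time_s: 13.55
eef_pos: [0.4586, 0.2548, 0.0628]
eef_rot: [0.001, 0.231, 0.973, 0.001]
wrist_force: [-0.4, -0.2, 1.0]
opening: 0.94
grasp_force: 0.0
```

```bash
python3 plan.py 457.7 254.6 14 63.35
```

```text
t 13.55 pos [458.6 254.8  62.8] F [-0.4 -0.2  1. ] open 0.94 q [ 0.28  0.29  1.86  0.    0.99 -0.82]
rotvec [ 0.0014  0.0015 -0.0003] shift [ 0.7 -0.6 48.8]
```

>>> {"fn": "jog_arm", "kwargs": {
  "series": [
    [[0.5, -0.5, 15, 0, 0, 0, 80], [0, 0, 15, 0, 0, 0, 80], [0, 0, 12, 0, 0, 0, 80], [0, 0, 6, 0, 0, 0, 80], [0, 0, 0, 0, 0, 0, 80], [0, 0, 0, 0, 0, 0, 80], [0, 0, 0, 0, 0, 0, 50], [0, 0, 0, 0, 0, 0, 40], [0, 0, 0, 0, 0, 0, 30], [0, 0, 0, 0, 0, 0, 20]]
  ]
}}

```text
time_s: 14.55
eef_pos: [0.4577, 0.2546, 0.0145]
eef_rot: [0.001, 0.231, 0.973, 0.0]
wrist_force: [-0.1, 0.5, 2.9]
opening: 0.456
grasp_force: 62.0
```

>>> {"fn": "jog_arm", "kwargs": {
  "series": [
    [[0, 0, 0, 0, 0, 0, 0], [0, 0, 0, 0, 0, 0, 0], [0, 0, 0, 0, 0, 0, 0], [0, 0, 0, 0, 0, 0, 0], [0, 0, 0, 0, 0, 0, 0], [0, 0, 0, 0, 0, 0, 0], [0, 0, 0, 0, 0, 0, 0], [0, 0, 0, 0, 0, 0, 0], [0, 0, 0, 0, 0, 0, 0], [0, 0, 0, 0, 0, 0, 0]]
  ]
}}

```text
time_s: 15.55
eef_pos: [0.4577, 0.2546, 0.0145]
eef_rot: [0.001, 0.23, 0.973, 0.0]
wrist_force: [-1.4, 0.5, 6.1]
opening: 0.452
grasp_force: 62.1
```

```bash
python3 plan.py 457.7 254.6 14 63.35
```

```text
t 15.55 pos [457.7 254.6  14.5] F [-1.4  0.5  6.1] open 0.452 q [ 0.28  0.38  1.87 -0.    0.9  -0.82]
rotvec [ 0.0009  0.0011 -0.    ] shift [-0.   0.   0.5]
```

>>> {"fn": "jog_arm", "kwargs": {
  "series": [
    [[0, 0, -10, 0, 0, 0, 0], [0, 0, -20, 0, 0, 0, 0], [0, 0, -30, 0, 0, 0, 0], [0, 0, -30, 0, 0, 0, 0], [0, 0, -20, 0, 0, 0, 0], [0, 0, 0, 0, 0, -0.1, 0], [0, 0, 0, 0, 0, -0.1, 0], [0, 0, 0, 0, 0, -0.064, 0], [0, 0, 0, 0, 0, 0, 0], [0, 0, 0, 0, 0, 0, 0]]
  ]
}}

```text
time_s: 16.55
eef_pos: [0.4566, 0.2542, 0.1237]
eef_rot: [-0.0, 0.101, 0.995, -0.0]
wrist_force: [0.3, -0.6, -1.0]
opening: 0.457
grasp_force: 61.2
```

```bash
python3 plan.py 532.4 -169.1 120 78.5; python3 - <<'E'
from m import *
from bench import ctrl
c=ctrl.camera("wrist");cv2.imwrite("pics/w5.png",c["frame"])
E
```

```text
t 16.55 pos [456.6 254.2 123.7] F [ 0.3 -0.6 -1. ] open 0.457 q [ 0.28  0.19  1.83  0.    1.12 -1.09]
rotvec [-0.0003 -0.0006 -0.0024] shift [-158.6 -399.7    3.7]
```

View pics/w5.png

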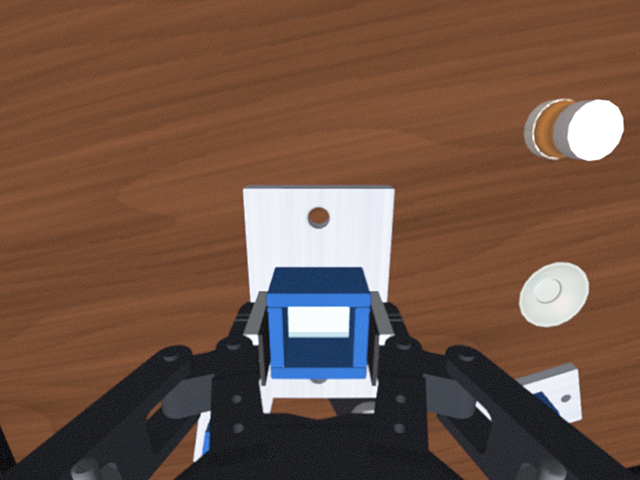

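The cover is held squarely between the pads, with its front hole at (318,217). Now I carry it over the nest.

>>> {"fn": "jog_arm", "kwargs": {
  "series": [
    [[-8, -20, 0, 0, 0, -0.0024, 0], [-16, -40, 0, 0, 0, 0, 0], [-16, -40, 0, 0, 0, 0, 0], [-16, -40, 0, 0, 0, 0, 0], [-16, -40, 0, 0, 0, 0, 0], [-16, -40, 0, 0, 0, 0, 0], [-16, -40, 0, 0, 0, 0, 0], [-16, -40, 0, 0, 0, 0, 0], [-16, -40, 0, 0, 0, 0, 0], [-16, -40, 0, 0, 0, 0, 0]]
  ]
}}

```text
time_s: 17.6
eef_pos: [0.5308, -0.15, 0.1237]
eef_rot: [-0.0, 0.1, 0.995, 0.0]
wrist_force: [0.4, 0.5, -1.3]
opening: 0.457
grasp_force: 61.3
```

>>> {"fn": "jog_arm", "kwargs": {
  "series": [
    [[-6, -20, 0, 0, 0, 0, 0], [0, 0, 0, 0, 0, 0, 0], [0, 0, 0, 0, 0, 0, 0], [0, 0, 0, 0, 0, 0, 0], [0, 0, 0, 0, 0, 0, 0], [0, 0, 0, 0, 0, 0, 0], [0, 0, 0, 0, 0, 0, 0], [0, 0, 0, 0, 0, 0, 0], [0, 0, 0, 0, 0, 0, 0], [0, 0, 0, 0, 0, 0, 0]]
  ]
}}

```text
time_s: 18.6
eef_pos: [0.5328, -0.1689, 0.1237]
eef_rot: [-0.0, 0.099, 0.995, -0.0]
wrist_force: [-0.2, -0.6, -2.2]
opening: 0.458
grasp_force: 61.2
```

```bash
python3 plan.py 532.4 -169.1 85 78.5; cat > held.py <<'E'
from m import *
from bench import ctrl
c=ctrl.camera("wrist");cv2.imwrite("pics/w6.png",c["frame"]);P=cloud(c);o=ctrl.get_obs();Rt=rot(o["eef_rot"]);T=o["eef_pos"]
H=cv2.cvtColor(c["frame"],cv2.COLOR_BGR2HSV).astype(int);zt=T[2]-.0045
px=max(blobs((abs(P[...,2]-zt)<.006)&(H[...,1]<60)&(H[...,2]>110),800),key=lambda b:b[1][4])[0]
m=np.zeros((480,640),np.uint8);m[px[:,1],px[:,0]]=1
k,h=cv2.findContours(m,cv2.RETR_CCOMP,1)
for i,q in enumerate(k):
    if h[0][i][3]>=0 and cv2.contourArea(q)>40:
        (u,v),r=cv2.minEnclosingCircle(q);w=on_plane(c,[[u,v]],zt)[0];print("hole px",round(u),round(v),round(r,1),"tool mm",(Rt.T@(w-T)*1000).round(1))
w=(on_plane(c,px,zt)-T)@Rt*1000
f=w[w[:,0]>25];print("plate side mid y",(np.percentile(f[:,1],1)/2+np.percentile(f[:,1],99)/2).round(2),"front x",np.percentile(f[:,0],99).round(1))
r=np.array([[w[abs(w[:,0]-x)<1][:,1].min(),w[abs(w[:,0]-x)<1][:,1].max()] for x in range(26,52,4)]);print("yaw deg of edges vs tool x",np.degrees(np.polyfit(range(26,52,4),r,1)[0]).round(2))
E
python3 held.py
```

```text
t 18.6 pos [ 532.8 -168.9  123.7] F [-0.2 -0.6 -2.2] open 0.458 q [-0.52  0.27  1.74 -0.    1.14 -1.89]
rotvec [-0.     -0.      0.0019] shift [ 0.4 -0.2 38.7]
hole px 318 216 11.7 tool mm [42.8 -0.6  4.5]
plate side mid y -0.64 front x 55.4
yaw deg of edges vs tool x [ 0.   -0.09]
```

>>> {"fn": "jog_arm", "kwargs": {
  "series": [
    [[0, 0.2, 10, 0, 0, 0.002, 0], [0, 0, 15, 0, 0, 0, 0], [0, 0, 10, 0, 0, 0, 0], [0, 0, 6, 0, 0, 0, 0], [0, 0, 0, 0, 0, 0, 0], [0, 0, 0, 0, 0, 0, 0], [0, 0, 3, 0, 0, 0, 0], [0, 0, 3, 0, 0, 0, 0], [0, 0, 0, 0, 0, 0, 0], [0, 0, 0, 0, 0, 0, 0]]
  ]
}}

```text
time_s: 19.65
eef_pos: [0.5328, -0.1688, 0.0768]
eef_rot: [0.0, 0.1, 0.995, 0.0]
wrist_force: [0.0, 0.5, -2.1]
opening: 0.459
grasp_force: 61.2
```

```bash
python3 plan.py 532.4 -169.1 62.5 78.5;python3 held.py
```

```text
t 19.65 pos [ 532.8 -168.8   76.8] F [ 0.   0.5 -2.1] open 0.459 q [-0.52  0.33  1.76  0.    1.05 -1.89]
rotvec [ 0.      0.     -0.0002] shift [ 0.4 -0.4 14.3]
hole px 318 216 11.7 tool mm [42.8 -0.6  4.5]
plate side mid y -0.62 front x 55.5
yaw deg of edges vs tool x [-0.05 -0.08]
```

```bash
python3 -c "
import cv2;i=cv2.imread('pics/w6.png')[180:260,268:368];cv2.imwrite('pics/w6c.png',cv2.resize(i,None,fx=6,fy=6))"
```

```text
(no output)
```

View pics/w6c.png

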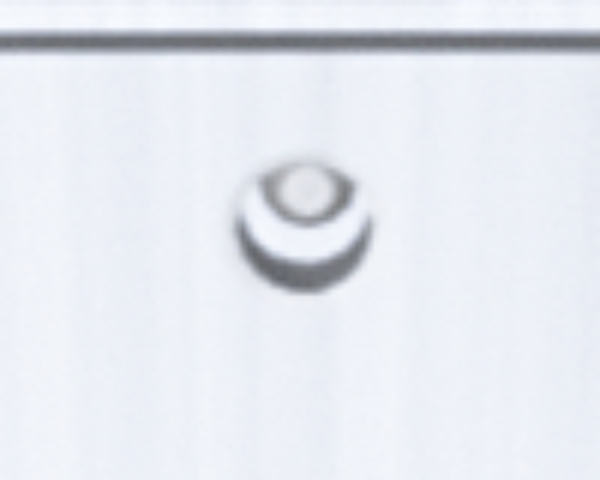

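The dowel tip shows through the front hole at about (319.0, 211.3), with the hole centre at about (318.6, 217). So it is centred sideways. I check the fore-aft offset by casting both rays.

```bash
python3 - <<'E'
from h import *
from bench import ctrl
c=ctrl.camera("wrist");o=ctrl.get_obs();Rt=rot(o["eef_rot"]);T=o["eef_pos"]
for uv,z in(([319.0,211.3],.061),([318.6,217.3],T[2]-.0045)): print(((on_plane(c,[uv],z)[0]-T)@Rt*1000).round(2))
E
```

```text
[42.19 -0.41 15.91]
[42.3  -0.62  4.49]
```

They agree to within 0.2 mm. Now I go down and press.

>>> {"fn": "jog_arm", "kwargs": {
  "series": [
    [[0, 0, 2, 0, 0, 0, 0], [0, 0, 2, 0, 0, 0, 0], [0, 0, 2, 0, 0, 0, 0], [0, 0, 2, 0, 0, 0, 0], [0, 0, 2, 0, 0, 0, 0], [0, 0, 2, 0, 0, 0, 0], [0, 0, 2, 0, 0, 0, 0], [0, 0, 1, 0, 0, 0, 0], [0, 0, 0, 0, 0, 0, 0], [0, 0, 0, 0, 0, 0, 0]]
  ]
}}

```text
time_s: 20.75
eef_pos: [0.5339, -0.169, 0.063]
eef_rot: [0.001, 0.1, 0.995, -0.0]
wrist_force: [-0.9, 3.1, 7.1]
opening: 0.451
grasp_force: 62.3
```

>>> {"fn": "jog_arm", "kwargs": {
  "series": [
    [[0, 0, 1, 0, 0, 0, 0], [0, 0, 1, 0, 0, 0, 0], [0, 0, 1, 0, 0, 0, 0], [0, 0, 1, 0, 0, 0, 0], [0, 0, 0, 0, 0, 0, 0], [0, 0, 0, 0, 0, 0, 0], [0, 0, 0, 0, 0, 0, 0], [0, 0, 0, 0, 0, 0, 0], [0, 0, 0, 0, 0, 0, 0], [0, 0, 0, 0, 0, 0, 0]]
  ]
}}

```text
time_s: 21.75
eef_pos: [0.5351, -0.1693, 0.0624]
eef_rot: [0.002, 0.1, 0.995, -0.001]
wrist_force: [-8.0, 6.0, 30.9]
opening: 0.455
grasp_force: 65.4
```

```bash
python3 plan.py 532.4 -169.1 62.5 78.5;python3 held.py
```

```text
t 21.75 pos [ 535.1 -169.3   62.4] F [-8.   6.  30.9] open 0.455 q [-0.52  0.36  1.76  0.    1.01 -1.89]
rotvec [-0.0006  0.0045 -0.    ] shift [ 2.7 -0.4 -0.1]
plate side mid y -0.6 front x 55.5
yaw deg of edges vs tool x [0.03 0.31]
```

It is flush, but the arm's compliance pulls about 8 N away from home. I trim it towards home and ease the press.

>>> {"fn": "jog_arm", "kwargs": {
  "series": [
    [[1, 0, -0.5, 0, 0, 0, 0], [1, 0, -0.5, 0, 0, 0, 0], [1, 0, 0, 0, 0, 0, 0], [0.5, 0, 0, 0, 0, 0, 0], [0, 0, 0, 0, 0, 0, 0], [0, 0, 0, 0, 0, 0, 0], [0, 0, 0, 0, 0, 0, 0], [0, 0, 0, 0, 0, 0, 0], [0, 0, 0, 0, 0, 0, 0], [0, 0, 0, 0, 0, 0, 0]]
  ]
}}

```text
time_s: 22.8
eef_pos: [0.5328, -0.1688, 0.0624]
eef_rot: [0.004, 0.1, 0.995, -0.001]
wrist_force: [1.3, 5.3, 17.9]
opening: 0.459
grasp_force: 63.7
```

```bash
cat > chk.py <<'E'
from m import *
from bench import ctrl
c=ctrl.camera("scene");P=cloud(c);M=masks(c)
for px,s in blobs(M["yellow"],15):
    q=np.median(P[px[:,1],px[:,0]],0); print("yellow",s[4],px.mean(0).round(1),q.round(4))
for k,z in(("blue",.086),("white",.058)):
  for px,s in blobs(M[k],20):
    q=np.median(P[px[:,1],px[:,0]],0)
    if .4<q[0]<.7 and -.25<q[1]<-.08: print(k,s[4],px.mean(0).round(1),q.round(4),cv2.minAreaRect((on_plane(c,px,z)[:,:2]*1000).astype(np.float32)))
cv2.imwrite("pics/s7.png",c["frame"]);cv2.imwrite("pics/s7c.png",cv2.resize(c["frame"][220:350,220:380],None,fx=4,fy=4))
E
python3 plan.py 532.4 -169.1 62.5 78.5;python3 held.py;python3 chk.py
```

```text
t 22.8 pos [ 532.8 -168.8   62.4] F [ 1.3  5.3 17.9] open 0.459 q [-0.52  0.35  1.77  0.    1.01 -1.89]
rotvec [-0.0007  0.0073 -0.0003] shift [ 0.4 -0.3 -0.1]
hole px 310 216 7.0 tool mm [42.9 -4.1  4.2]
plate side mid y -0.59 front x 55.5
yaw deg of edges vs tool x [0.04 0.27]
yellow 82 [306.  291.4] [ 0.63   -0.1917  0.0635]
blue 60 [287.8 269.2] [ 0.5487 -0.1616  0.0833] ((546.96728515625, -169.48667907714844), (26.74261474609375, 53.70428466796875), 30.909442901611328)
white 163 [320.8 286.2] [ 0.6454 -0.1337  0.0242] ((653.2232666015625, -149.01998901367188), (8.206281661987305, 232.11395263671875), 78.36868286132812)
white 34 [284.6 270.2] [ 0.5317 -0.1662  0.0635] ((529.326171875, -164.9688720703125), (18.799419403076172, 20.266071319580078), 74.99628448486328)
white 268 [291.4 279.9] [ 0.5688 -0.1831  0.0562] ((558.8956298828125, -176.32379150390625), (67.30693054199219, 66.27880859375), 76.00989532470703)
white 197 [289.  304.8] [ 0.6024 -0.2435  0.0239] ((602.6912231445312, -254.12945556640625), (11.567264556884766, 286.4117126464844), 77.06327819824219)
```

View pics/s7c.png

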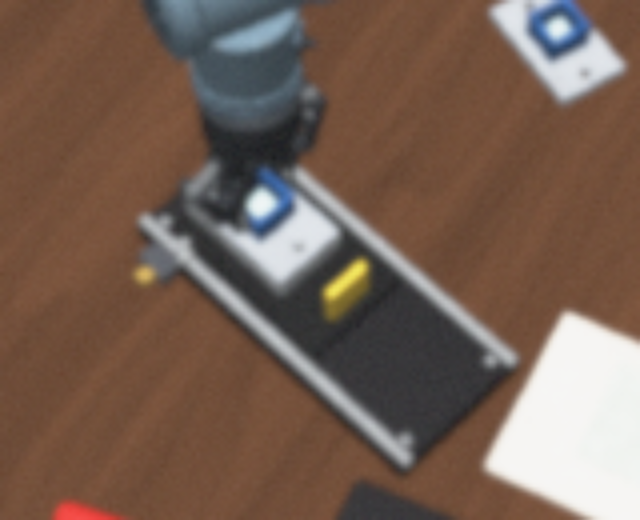

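The scene crop shows the cover seated on the lower half, a dowel in its rear hole and the tab close behind. The TCP height of 62.4 mm means it is flush. I add a little bias towards home and pressing margin, then hand in.

>>> {"fn": "jog_arm", "kwargs": {
  "series": [
    [[0.5, 0, 0.5, 0, 0, 0, 0], [0.5, 0, 0, 0, 0, 0, 0], [0, 0, 0, 0, 0, 0, 0], [0, 0, 0, 0, 0, 0, 0], [0, 0, 0, 0, 0, 0, 0], [0, 0, 0, 0, 0, 0, 0], [0, 0, 0, 0, 0, 0, 0], [0, 0, 0, 0, 0, 0, 0], [0, 0, 0, 0, 0, 0, 0], [0, 0, 0, 0, 0, 0, 0]]
  ]
}}

```text
time_s: 23.9
eef_pos: [0.5328, -0.1688, 0.0624]
eef_rot: [0.005, 0.1, 0.995, -0.001]
wrist_force: [2.6, 4.7, 19.4]
opening: 0.455
grasp_force: 63.9
```

```bash
python3 plan.py 532.4 -169.1 62.5 78.5; python3 -c "
from bench import ctrl
o=ctrl.get_obs();F=o['wrist_force'];print(F)
if 12<F[2]<38 and abs(o['eef_pos'][2]-.0624)<.0012: print(ctrl.hand_in())"
```

```text
t 23.9 pos [ 532.8 -168.8   62.4] F [ 2.6  4.7 19.4] open 0.455 q [-0.52  0.35  1.77  0.    1.01 -1.89]
rotvec [-0.0008  0.0093 -0.0003] shift [ 0.3 -0.4 -0.1]
[ 2.59624811  4.69409492 19.41588465]
the job is handed in; nothing more can be done
None
```

I handed the job in at about 24 s: the carriage measured home, and the cover is over both dowels and flush, still gripped and pressed with about 19 N; the hand-in call returned no verdict.

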